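Show both faces of the photometer's amber filter to the light panel

ROBOT

A 6-joint arm with a two-finger parallel gripper is mounted at the origin on a cart in front of the work surface, level with it; the furniture and walls round the work are solid. World frame = base frame: x ahead of the robot, y to its left, z up, the work surface at z = 0. Lengths are in m, angles in rad, forces in N, time in s.
With the tool pointing down it reaches from about 0.35 to 0.975 m from the base axis. Payload 4.9 kg.
Tool frame: the origin (TCP) lies at the very end of the fingers, on their centre line; the grasp point (between the pads) lies ctrl.grip_point_offset behind it (ctrl.grip_point_offset is the distance from the TCP to the grasp point, in m); z points along the fingers, y is the line along which they close (so a half turn about z gives the same grasp; the last joint's range is limited). The gripper opens to 85 mm and grips with 20 to 120 N. Pads are 22 mm wide; open, the fingers measure 114 mm over their backs; the gripper's body (76 mm by 85 mm) begins 54 mm behind the grasp point. The pads swing forward as they close: fully open they stand 13 mm farther back than shut.
Start: joints at [1.148, 0.053, 1.613, -0, 1.476, -0.119], TCP at [0.187, 0.596, 0.231] pointing down, gripper open.
Joint ranges: [-3.01, 3.01], [-1.01, 2.22], [0.06, 2.58], [-1.02, 4.17], [0.09, 2.62], [-3.14, 3.14]. Speed limits (rad/s): [2.57, 2.57, 3.14, 3.14, 3.14, 3.14].

INTERFACE

Orientations are given as a rotation vector (axis times angle).
In Python, from station import ctrl gives the robot as it stands. The module is installed in compiled form; this text tells all that it offers.
- The arm moves only by the tool drive_tool, never from a script. Its argument "steps" is a list of rows, each an object with "translation": the shift along the tool's x, y, z normalised to -1 to 1, where 1 is 4 cm, a list of three; "angular": the turn, a rotation vector about the tool's x, y, z normalised to -1 to 1, where 1 is 8 degrees, a list of three; "gripper": the opening, from 0 (shut) to 1 (fully open). In form: [{"translation": [dx, dy, dz], "angular": [wx, wy, wz], "gripper": gripper}, ...]. A call has 1 to 8 rows; each row shifts and turns the commanded pose from where the row before left it, along the tool's axes as they then stand; what a row does not reach is not made up. A row lasts 1/8 s, in which the tool goes at most 62.5 mm and 10.7 degrees, less where a joint would pass 70% of its speed; a pose out of reach is approached as far as the arm can. A call with a number of a shift or a turn outside -1 to 1 is refused whole. A call with a gripper value outside its range is refused whole. The fingers move at their own pace and stop on an object; "force" is the grip in N (left out, the last holds). Time passes only in rows, so rows that do not move let the fingers close. It gives the time, the measured TCP pose, the force, the opening and the grip force at its end, in the units of the state.
- ctrl.get_obs(): the state, without advancing time (a new reading comes with each control period).
- ctrl.get_image(name): name is "scene" or "top" or "wrist"; returns a dict with "color" (420x560x3 uint8, red, green, blue), "depth" (420x560 float32, m along the optical axis (not along the pixel's ray), 0 where there is no reading), "fx", "fy", "cx", "cy" (pixels), "R" (3x3) and "t" (3): a world point X has camera coordinates R X + t. Camera axes: x right, y down, z forward; pixel columns grow to the right and rows downward; lengths in m; the calibration is good to about 2 mm. A picture is of the moment at which its call begins.
- ctrl.finish_job(): hands the job in; it is judged then, once.
The state is a dict: "t": time; "q": joint angles; "dq": joint speeds; "effort": joint torques, N m; "tool_pos": TCP position; "tool_rot": TCP orientation; "contact_force": force on the tool from outside, world axes, zero at the start; "wrist_torque": the same for the moment, N m; "opening": finger opening in m; "grip_force": force on a finger pad.
Only numpy, scipy, OpenCV 4.12 (cv2) and the standard library are available. Lean on these libraries where they do the work, as an engineer would, in place of code of your own. Each camera call takes 0.05 s, during which the arm holds its last target. There are 200 camera calls.

TASK

The photometer's amber filter is to be checked for pinholes and scratches: swing the blue flap on top of the photometer up and right back past upright, so that it stays open, and draw the filter with the orange handle straight up out of its slot, fingers on the handle only, never on the glass. Hold it upright about 20 cm in front of the middle of the lit panel, first with its silvery mirror face square to the panel for about a second, then turned half round with its amber face square to the panel, and finish still holding it there in the gripper. Leave the blue-handled filter in its slot, the flap open, and everything else on the bench where it stands.

Things in the scene. Friction and masses are not known exactly. Their poses are not given: they have to be found in the camera images.
- photometer: White bench photometer, fixed, 190 (x) x 180 (y) x 94 mm high. Origin on the bench below it; x points from its sloping console (front, x = -110 mm) to its back (x = +80), y to its left, z up. The console top slopes from z = 34 mm at x = -110 to z = 68 at x = -22; behind it, under the blue flap, lies the filter bay.
- bay (a point): Middle of the filter bay's black deck (photometer frame x = +18, y = 0, z = 52 mm; axes as the photometer). The open-topped bay spans x -32 to +44, y -75 to +75 mm from here, rim 36 mm above. Two slots in the deck, centred at y = +32 and -32 mm, each 53 (x) x 9 (y) mm and 44 deep; a filter stands in each, and which one stands left varies.
- flap (a joint): Hinge of the flap over the filter bay: 0 closed, 1.92 rad fully open (leaning back past upright, at its stop); it may start slightly ajar. A friction hinge (about 0.08 N m; no latch, no spring): the flap stays where it is left.
- flap_hinge (a point): Middle of the flap's hinge line, at the back of the bay (photometer frame x = +70, y = 0, z = 91 mm). The hinge line is parallel to the photometer's y axis; the front edge rises as the flap opens. The blue flap plate is 90 mm long from hinge to front edge, 158 mm wide, 5 mm thick.
- flap_tab (a point): Point on the flap's black pull tab, 110 mm from the hinge line, mid thickness; moves and turns with the flap. The tab juts from the middle of the front edge, 90 to 118 mm from the hinge line, 22 mm wide (along y), 6 thick; about 20 mm free below it when closed. Pinched by its two sides from above, it turns between the finger pads as the flap swings.
- amber_filter: The filter to show: black frame 50 (x) x 6 (y) x 52 (z) mm, 38 mm square glass, orange handle on top, 26 (x) x 10 (y) mm, from z = 52 to 76; 60 g or so, 1.5 mm play all round in its slot. Origin mid lower edge, z up. Glass face +y is silvery (mirror; small white mark on the frame above), face -y amber. In the slot its axes are the photometer's, its origin 8 mm above the bench.
- amber_filter_glass: The glass of that filter, fixed in its frame and recessed about 1.5 mm: not to be touched by the fingers. Origin at the centre of the glass, 23.5 mm above the filter's origin; same axes.
- blue_filter: A second filter of the same make and size with a blue handle and blue glass, in the other slot: stays there.
- panel: LED viewing panel on a stand, fixed behind the photometer: an upright aluminium plate 176 mm wide and high, 14 mm thick, from z = 182 to 358 mm, on two posts over a steel foot. Origin at the bench below the plate; x points away from its lit white face, y to the left, z up.
- panel_face (a point): Centre of the panel's lit face (152 x 152 mm), 270 mm above the bench; axes as the panel: the lit face looks along -x, which points to the robot's side and half to the left. A filter face is square to the panel when its normal is along this x axis.
- microscope: Fixed obstacle: tall white microscope left of the photometer, its black eyepieces towards the robot. It fills about x 0.37 to 0.71, y 0.34 to 0.61 m of the world, up to 0.39 m high; stay clear when swinging the arm in from the left.
- centrifuge: Fixed obstacle: blue bench centrifuge right of the photometer, about x 0.46 to 0.79, y -0.44 to -0.11 m of the world, its dome up to 0.255 m high.
- wash_bottle: Bystander: white squeeze wash bottle with a bent spout, about 81x160x222 mm, loose; origin at its underside.
- tissue_roll: Bystander: white tissue roll standing on end, 105 mm across, 100 mm tall, loose; origin at its underside.
- oil_drop: Bystander: small yellow dropper bottle with a black cap, 26 mm across, 72 mm tall, loose; origin at its underside.
- vial_0: Bystander: capped blood tube lying on the bench, 85x16x16 mm, loose; origin at its underside.

How it is judged:
On the way, in this order (a step that is already met when the one before it is completed fails the run):
1. the flap is swung open, right back past upright (value of joint flap above 1.6 rad), for 0.2 s.
2. the amber filter is drawn out and held up by the fingers, upright, before the middle of the lit panel, its mirror face square to it (x of amber_filter_glass in the frame of panel_face between -0.3 and -0.08 m and y of amber_filter_glass in the frame of panel_face between -0.06 and 0.06 m and z of amber_filter_glass in the frame of panel_face between -0.06 and 0.06 m and angle between amber_filter's own z axis and vertical below 0.35 rad and angle between the y axis of amber_filter and the x axis of panel_face, either way round below 0.35 rad and contact force between the fingers and amber_filter above 1 N and y of panel_face in the frame of amber_filter above 0 m), for 0.5 s.
At the end, for the whole second after the job is handed in: Fingers (1 N or more) hold the amber filter still, clear of the photometer; glass centre 8 to 30 cm before the lit face, within 6 cm of its middle sideways and in height; upright, amber face square to the panel, both to 20 degrees; flap open (over 1.5 rad); blue filter in its slot (x of amber_filter_glass in the frame of panel_face between -0.3 and -0.08 m and y of amber_filter_glass in the frame of panel_face between -0.06 and 0.06 m and z of amber_filter_glass in the frame of panel_face between -0.06 and 0.06 m and angle between amber_filter's own z axis and vertical below 0.35 rad and angle between the y axis of amber_filter and the x axis of panel_face, either way round below 0.35 rad and contact force between the fingers and amber_filter above 1 N and y of panel_face in the frame of amber_filter below 0 m and linear speed of amber_filter below 0.03 m/s and contact force between amber_filter and photometer below 0.1 N and value of joint flap above 1.5 rad and distance of blue_filter from where it was at the start of the episode below 0.01 m); the arm keeps its last pose, push and grip.
It fails at once if the fingers touch the amber filter's glass (contact force between the fingers and amber_filter_glass above 0.5 N).
It fails at once if the blue filter is pulled out of its place (more than 15 mm) (distance of blue_filter from where it was at the start of the episode above 0.015 m).
It fails at once if a bystander is shifted by more than 30 mm (distance of any of wash_bottle, tissue_roll, oil_drop, vial_0 from where it was at the start of the episode above 0.03 m).
It also fails if it takes over 72 s, if anything falls off the work surface, if the arm or the gripper's body presses on something with over 40 N, if the wrist force passes 120 N, or if a joint passes its speed limit or range.

## Working session

There is one attempt and no reset: what is moved stays moved. The work goes in short steps, Python scripts to look and compute and a tool call to move; the robot and the scene stay as the last step left them, time stands still between calls to the robot, and variables do not carry over. Pictures are saved under pics/ and viewed, at most 10 in all, crops included, and the job is handed in when it is done.

Besides the shell and the picture viewer there is one more tool, called by a JSON object that holds its "op" and its "data", one argument or row to a line. drive_tool: Moves the arm, as the interface text tells. Its arguments: {"type":"object","properties":{"steps":{"type":"array"},"force":{"type":"number"}},"required":["steps"]}

```bash
mkdir -p pics; cat > h.py <<'E'
import numpy as np, cv2
from station import ctrl
from scipy.spatial.transform import Rotation as Rot
def save(n,name):
    im=ctrl.get_image(name); cv2.imwrite(f'pics/{n}.png',im['color'][:,:,::-1]); np.savez(f'pics/{n}.npz',**im); return im
def world(im):
    v,u=np.mgrid[0:420,0:560]; d=im['depth']
    P=np.stack([(u-im['cx'])/im['fx']*d,(v-im['cy'])/im['fy']*d,d],-1)
    return (P-im['t'])@im['R']
E
python3 - <<'E'
from h import *
a=save('s0','scene');b=save('t0','top')
cv2.imwrite('pics/both.png',cv2.resize(np.vstack([a['color'],b['color']])[:,:,::-1],(400,600)))
o=ctrl.get_obs();print(o['t'],o['tool_pos'],o['tool_rot'],o['opening'],ctrl.grip_point_offset)
for i in(a,b):print(i['fx'],-i['R'].T@i['t'],i['R'][2])
E
```

```text
0.1 [0.18672077 0.5958713  0.23020401] [-4.75220076e-01 -3.10494774e+00  2.75296647e-03] 0.08560768120676754 0.0187
528.109549988023 [-0.18509967  1.14364671  1.22470973] [ 0.46230644 -0.63263131 -0.62132953]
534.936268040268 [0.25016899 0.08028734 1.6219678 ] [ 0.22828252 -0.00936398 -0.9735499 ]
```

View pics/s0.png

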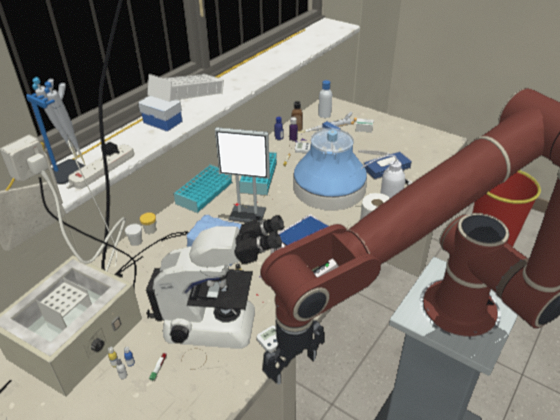

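View pics/t0.png

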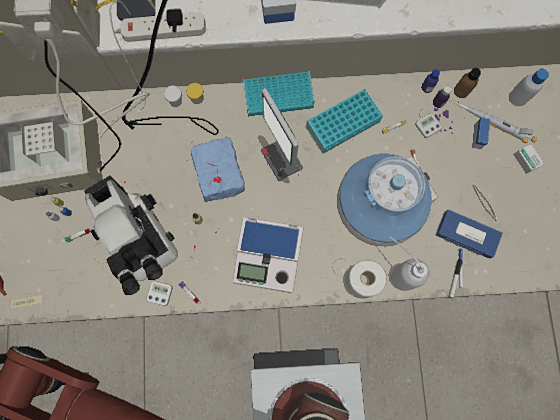

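The top view shows the photometer at about (268,255): blue flap (270,238), tab (266,257). The panel stands at (280,130) and in the scene view its lit face is at (242,152). Next, measure both.

```bash
python3 - <<'E'
from h import *
b=dict(np.load('pics/t0.npz'));a=dict(np.load('pics/s0.npz'))
W=world(b);c=b['color'].astype(int)
r=np.zeros((420,560),bool);r[212:300,228:308]=1
m=r&(c[...,2]>c[...,0]+40)
n,l,s,_=cv2.connectedComponentsWithStats(m.astype('uint8'));k=1+s[1:,4].argmax();m=l==k
P=W[m];P=P[P[:,2]>.03];print('flap',s[k],P.mean(0),P.min(0),P.max(0))
A=np.c_[P[:,:2],np.ones(len(P))];print('plane',np.linalg.lstsq(A,P[:,2],rcond=None)[0])
R=cv2.minAreaRect(P[:,:2].astype('float32')*1000);print(R,cv2.boxPoints(R))
w=r&(W[...,2]>.02);P=W[w];R=cv2.minAreaRect(P[:,:2].astype('float32')*1000);print('body',R,cv2.boxPoints(R))
k=w&(c.max(-1)<70);k[:240]=0;k[:, :250]=0;k[265:]=0;k[:,285:]=0;print('tab',W[k].mean(0),k.sum(), np.argwhere(k).mean(0))
# panel face, scene
W=world(a);c=a['color']
m=(c.min(-1)>225);m[:125]=0;m[190:]=0;m[:,:205]=0;m[:,280:]=0
n,l,s,_=cv2.connectedComponentsWithStats(m.astype('uint8'));k=1+s[1:,4].argmax();m=l==k
P=W[m];P=P[(P[:,2]>.15)&(P[:,2]<.4)];cc=np.median(P,0);P=P[np.linalg.norm(P-cc,axis=1)<.13]
N=np.linalg.svd(P-P.mean(0),full_matrices=False)[2][2];print('panel',s[k],P.mean(0),(P.min(0)+P.max(0))/2,P.min(0),P.max(0),N)
cv2.imwrite('pics/c.png',cv2.resize(b['color'][200:305,220:315,::-1],None,fx=5.5,fy=5.5))
E
```

```text
flap [ 241  221   58   38 1558] [0.50765547 0.08035902 0.10463539] [ 0.25016899 -0.00451106  0.08306844] [0.56806748 0.16339333 1.6219678 ]
plane [-1.76671804  0.28803117  0.97837356]
((408.5594177246094, 105.12312316894531), (155.3321075439453, 296.2843933105469), 76.4306869506836) [[246.33025  64.38232]
 [534.34436  -5.13237]
 [570.7886  145.86392]
 [282.77448 215.37862]]
body ((414.44073486328125, 102.13521575927734), (180.1256103515625, 309.79302978515625), 76.75521850585938) [[243.02998   49.95668 ]
 [544.5826   -21.020538]
 [585.8515   154.31375 ]
 [284.2989   225.29097 ]]
tab [0.45425504 0.09363884 0.10509504] 53 [258.09433962 265.77358491]
panel [ 218  133   47   43 1701] [0.77454649 0.04184409 0.27349488] [0.77710891 0.04284191 0.27201003] [0.70444685 0.00546911 0.19362237] [0.84977098 0.08021471 0.35039768] [-0.42010834  0.90745662 -0.00560939]
```

View pics/c.png

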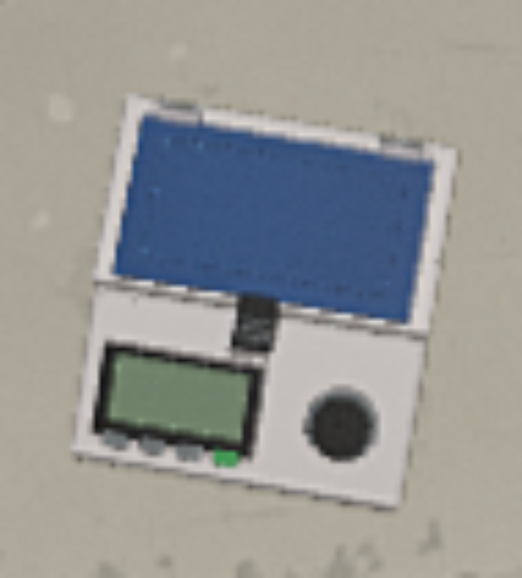

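The crop shows the closed flap, with its tab at the crop's (255,322), and hinges on the far side. Re-fit without the zero-depth pixels.

```bash
python3 - <<'E'
from h import *
b=dict(np.load('pics/t0.npz'));a=dict(np.load('pics/s0.npz'))
W=world(b);c=b['color'].astype(int);ok=(b['depth']>0)
r=np.zeros((420,560),bool);r[212:300,228:308]=1
m=r&ok&(c[...,2]>c[...,0]+40)
n,l,s,_=cv2.connectedComponentsWithStats(m.astype('uint8'));m=l==1+s[1:,4].argmax()
P=W[m]
A=np.c_[P[:,:2],np.ones(len(P))];print('n',(~ok&r).sum(),'flap',P.mean(0),'plane',np.linalg.lstsq(A,P[:,2],rcond=None)[0])
R=cv2.minAreaRect(P[:,:2].astype('float32')*1000);print(R,cv2.boxPoints(R))
w=r&ok&(W[...,2]>.02);P=W[w];R=cv2.minAreaRect(P[:,:2].astype('float32')*1000);print('body',R,cv2.boxPoints(R),P[:,2].max())
k=w&(c.max(-1)<70);k[:252]=0;k[:, :250]=0;k[265:]=0;k[:,275:]=0;print('tab',W[k].mean(0),np.median(W[k],0),k.sum())
# corner rays: base of body side from colour at console front, flap rays
def ray(u,v,z):
    d=b['R'].T@np.array([(u-b['cx'])/b['fx'],(v-b['cy'])/b['fy'],1]);o=-b['R'].T@b['t'];return o+d*(z-o[2])/d[2]
f=lambda x,y:(220+x/5.5,200+y/5.5)
for n,p,z in [('backL',(127,97),.094),('backR',(457,150),.094),('frontL',(77,455),.034),('frontR',(400,505),.034),('tabfrontL',(232,345),.096),('tabfrontR',(270,350),.096)]:print(n,ray(*f(*p),z))
E
```

```text
n 32 flap [0.50865091 0.0803593  0.09876941] plane [-0.10961568  0.02402637  0.15259478]
((509.6649169921875, 80.7167739868164), (155.28858947753906, 88.39979553222656), 76.51280212402344) [[448.57513    15.5224   ]
 [534.53705    -5.0949097]
 [570.7547    145.91115  ]
 [484.7928    166.52846  ]]
body ((472.3148193359375, 88.4945068359375), (180.15289306640625, 190.893310546875), 76.85892486572266) [[358.8888    22.476624]
 [544.7832   -20.922882]
 [585.74084  154.51239 ]
 [399.84644  197.9119  ]] 0.11619382469620407
tab [0.45425504 0.09363884 0.10509504] [0.45683157 0.09364884 0.10509691] 53
backL [0.57821594 0.15293561 0.094     ]
backR [ 0.53882272 -0.01973193  0.094     ]
frontL [0.39672476 0.19209474 0.034     ]
frontR [0.35961122 0.02102063 0.034     ]
tabfrontL [0.44281759 0.1047455  0.096     ]
tabfrontR [0.43900214 0.08518473 0.096     ]
```

```bash
cat >> h.py <<'E'
yaw=np.radians(-13.14);EX=np.array([np.cos(yaw),np.sin(yaw),0]);EY=np.array([-EX[1],EX[0],0])
ORG=np.array([.4869,.0851,0])
def ph(x,y,z): return ORG+EX*x/1e3+EY*y/1e3+[0,0,z/1e3]
def go(p,yd):
    "units of shift (tool axes now) and of turn to TCP p, tool down with tool y at yaw yd (deg)"
    o=ctrl.get_obs();R=Rot.from_rotvec(o['tool_rot']).as_matrix();t=np.radians(yd)
    y=np.array([np.cos(t),np.sin(t),0]);z=np.array([0,0,-1.]);G=np.c_[np.cross(y,z),y,z]
    print('t%.2f'%o['t'],'pos',o['tool_pos'].round(4),'shift',(R.T@(p-o['tool_pos'])/.04).round(2),'turn',(Rot.from_matrix(R.T@G).as_rotvec(True)/8).round(2),'q6 %.2f'%o['q'][5],'F',np.round(o['contact_force'],1))
E
```

{"op": "drive_tool", "data": {
  "steps": [
    {"translation": [-0.41,-0.77,0],"angular": [0,0,0],"gripper": 1},
    {"translation": [-0.41,-0.77,0],"angular": [0,0,0],"gripper": 1},
    {"translation": [-0.41,-0.77,0],"angular": [0,0,0],"gripper": 1},
    {"translation": [-0.41,-0.77,0],"angular": [0,0,0],"gripper": 0.6},
    {"translation": [-0.41,-0.77,0],"angular": [0,0,0],"gripper": 0.6},
    {"translation": [-0.41,-0.77,0],"angular": [0,0,0],"gripper": 0.6},
    {"translation": [-0.41,-0.77,0],"angular": [0,0,0],"gripper": 0.6},
    {"translation": [-0.41,-0.77,0],"angular": [0,0,0],"gripper": 0.6}
  ],
  "force": 25
}}

```text
t: 1.1
tool_pos: [0.2383, 0.3207, 0.2308]
tool_rot: [-0.475, -3.105, 0.001]
contact_force: [-0.4, -0.1, 0.0]
opening: 0.051
grip_force: 0.0
```

```bash
python3 - <<'E'
from h import *
go(ph(-40,0,200),76.86)
E
```

```text
t1.10 pos [0.2383 0.3207 0.2308] shift [-6.69 -3.84  0.77] turn [-0.   -0.   -0.53] q6 -0.52 F [-0.4 -0.1  0. ]
```

{"op": "drive_tool", "data": {
  "steps": [
    {"translation": [-0.84,-0.48,0.1],"angular": [0,0,0],"gripper": 0.6},
    {"translation": [-0.84,-0.48,0.1],"angular": [0,0,0],"gripper": 0.6},
    {"translation": [-0.84,-0.48,0.1],"angular": [0,0,0],"gripper": 0.6},
    {"translation": [-0.84,-0.48,0.1],"angular": [0,0,0],"gripper": 0.6},
    {"translation": [-0.84,-0.48,0.1],"angular": [0,0,0],"gripper": 0.6},
    {"translation": [-0.84,-0.48,0.1],"angular": [0,0,0],"gripper": 0.6},
    {"translation": [-0.84,-0.48,0.1],"angular": [0,0,0],"gripper": 0.6},
    {"translation": [-0.84,-0.48,0.1],"angular": [0,0,-0.53],"gripper": 0.6}
  ]
}}

```text
t: 2.1
tool_pos: [0.4494, 0.0939, 0.1987]
tool_rot: [-0.357, -3.121, -0.0]
contact_force: [0.9, 0.4, -0.9]
opening: 0.0511
grip_force: 0.0
```

```bash
python3 - <<'E'
from h import *
im=save('w1','wrist')
W=world(im);c=im['color'].astype(int);m=(c.max(-1)<70)&(W[...,2]>.09)&(W[...,2]<.125)&(im['depth']>0)
q=(W-ORG)@np.c_[EX,EY];m&=(abs(q[...,1])<.03)&(q[...,0]<-.01)&(q[...,0]>-.07)
print(m.sum(),q[m].mean(0),q[m].min(0),q[m].max(0),W[m].mean(0))
m=(c[...,2]>c[...,0]+40)&(W[...,2]>.085)&(abs(q).max(-1)<.12)
R=cv2.minAreaRect(q[m].astype('float32')*1000);print(R)
go(ph(-38,0,90),76.86)
E
```

```text
1135 [-3.33303306e-02  4.77459110e-05] [-0.04801373 -0.01073765] [-0.01788074  0.01144002] [0.45445319 0.09272352 0.1053709 ]
((5.455230712890625, 4.0654754638671875), (156.3921356201172, 169.2955322265625), 49.730125427246094)
t2.15 pos [0.4514 0.0911 0.1982] shift [0.05 0.06 2.71] turn [-0.02  0.01  0.  ] q6 -1.30 F [-0.9 -3.  -0.2]
```

View pics/w1.png

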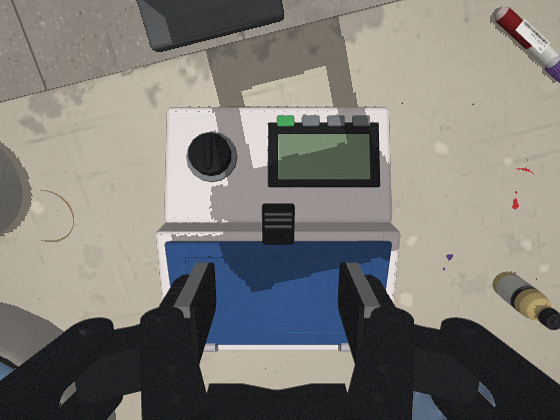

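The wrist view shows the tab at (278,224), centred under the gripper. Go down and pinch.

{"op": "drive_tool", "data": {
  "steps": [
    {"translation": [0,0,0.9],"angular": [0,0,0],"gripper": 0.6},
    {"translation": [0,0,0.9],"angular": [0,0,0],"gripper": 0.6},
    {"translation": [0,0,0.6],"angular": [0,0,0],"gripper": 0.6},
    {"translation": [0,0,0.3],"angular": [0,0,0],"gripper": 0.5},
    {"translation": [0,0,0],"angular": [0,0,0],"gripper": 0.1},
    {"translation": [0,0,0],"angular": [0,0,0],"gripper": 0.1},
    {"translation": [0,0,0],"angular": [0,0,0],"gripper": 0.1},
    {"translation": [0,0,0],"angular": [0,0,0],"gripper": 0.1}
  ],
  "force": 25
}}

```text
t: 3.15
tool_pos: [0.4488, 0.0949, 0.0917]
tool_rot: [-0.36, -3.12, 0.0]
contact_force: [-4.9, -1.8, 1.0]
opening: 0.0213
grip_force: 27.0
```

```bash
python3 - <<'E'
from h import *
p=ctrl.get_obs()['tool_pos'];q=[(p-ORG)@EX,(p-ORG)@EY,p[2]];print(np.round(q,4))
th=np.linspace(.12,1.75,17);x=-.11*np.cos(th);z=.11*np.sin(th)
print(np.c_[-np.diff(x),-np.diff(z)]/.04)
E
```

```text
[-0.0393  0.0009  0.0917]
[[-0.04763573 -0.27595381]
 [-0.07545294 -0.26967855]
 [-0.10248774 -0.26060685]
 [-0.12845978 -0.24883278]
 [-0.15309976 -0.23447842]
 [-0.17615216 -0.21769263]
 [-0.19737795 -0.19864947]
 [-0.21655702 -0.1775464 ]
 [-0.23349049 -0.15460226]
 [-0.24800277 -0.13005496]
 [-0.25994337 -0.10415905]
 [-0.26918849 -0.07718306]
 [-0.27564224 -0.04940672]
 [-0.2792377  -0.02111805]
 [-0.2799376   0.0073896 ]
 [-0.27773467  0.03582062]]
```

{"op": "drive_tool", "data": {
  "steps": [
    {"translation": [-0.05,0,-0.28],"angular": [0,0,0],"gripper": 0.1},
    {"translation": [-0.08,0,-0.27],"angular": [0,0,0],"gripper": 0.1},
    {"translation": [-0.1,0,-0.26],"angular": [0,0,0],"gripper": 0.1},
    {"translation": [-0.13,0,-0.25],"angular": [0,0,0],"gripper": 0.1},
    {"translation": [-0.15,0,-0.23],"angular": [0,0,0],"gripper": 0.1},
    {"translation": [-0.18,0,-0.22],"angular": [0,0,0],"gripper": 0.1},
    {"translation": [-0.2,0,-0.2],"angular": [0,0,0],"gripper": 0.1},
    {"translation": [-0.22,0,-0.18],"angular": [0,0,0],"gripper": 0.1}
  ]
}}

```text
t: 4.15
tool_pos: [0.4924, 0.0849, 0.1671]
tool_rot: [-0.36, -3.12, -0.0]
contact_force: [-0.4, -0.6, -5.4]
opening: 0.0209
grip_force: 26.6
```

{"op": "drive_tool", "data": {
  "steps": [
    {"translation": [-0.23,0,-0.15],"angular": [0,0,0],"gripper": 0.1},
    {"translation": [-0.25,0,-0.13],"angular": [0,0,0],"gripper": 0.1},
    {"translation": [-0.26,0,-0.1],"angular": [0,0,0],"gripper": 0.1},
    {"translation": [-0.27,0,-0.08],"angular": [0,0,0],"gripper": 0.1},
    {"translation": [-0.28,0,-0.05],"angular": [0,0,0],"gripper": 0.1},
    {"translation": [-0.28,0,-0.02],"angular": [0,0,0],"gripper": 0.1},
    {"translation": [-0.28,0,0.01],"angular": [0,0,0],"gripper": 0.1},
    {"translation": [-0.28,0,0.03],"angular": [0,0,0],"gripper": 0.1}
  ]
}}

```text
t: 5.15
tool_pos: [0.5765, 0.0653, 0.1873]
tool_rot: [0.36, 3.119, 0.0]
contact_force: [-3.5, 0.1, 3.2]
opening: 0.0211
grip_force: 27.1
```

{"op": "drive_tool", "data": {
  "steps": [
    {"translation": [0,0,0],"angular": [0,0,0],"gripper": 0.1},
    {"translation": [0,0,0],"angular": [0,0,0],"gripper": 0.1}
  ]
}}

```text
t: 5.4
tool_pos: [0.5761, 0.0654, 0.1873]
tool_rot: [0.36, 3.118, 0.0]
contact_force: [-0.1, 0.4, 4.3]
opening: 0.0211
grip_force: 27.2
```

```bash
python3 - <<'E'
from h import *
p=ctrl.get_obs()['tool_pos'];q=[(p-ORG)@EX,(p-ORG)@EY,p[2]];print(np.round(q,4))
a=save('s1','scene');b=save('t1','top')
cv2.imwrite('pics/v1.png',np.hstack([cv2.resize(b['color'][190:310,210:330],(480,480)),cv2.resize(a['color'][180:280,220:300],(320,480)[:2])])[...,::-1])
E
```

```text
[0.0913 0.0011 0.1873]
```

View pics/v1.png

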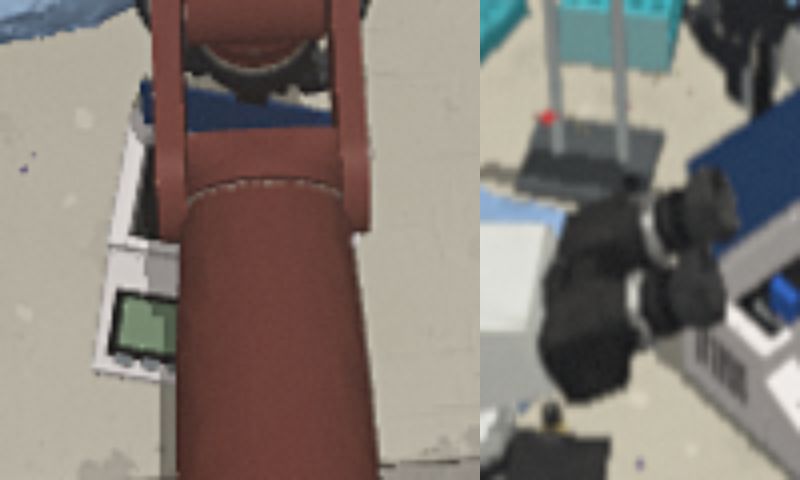

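The flap stands open at about 1.77 rad (plate leaning back in the top view; a blue handle shows at the right of the scene crop). Release and rise.

{"op": "drive_tool", "data": {
  "steps": [
    {"translation": [0,0,0],"angular": [0,0,0],"gripper": 0.6},
    {"translation": [0,0,0],"angular": [0,0,0],"gripper": 0.6},
    {"translation": [0,0,0],"angular": [0,0,0],"gripper": 0.6},
    {"translation": [0,0,-0.5],"angular": [0,0,0],"gripper": 0.6},
    {"translation": [0,0,-0.8],"angular": [0,0,0],"gripper": 0.6},
    {"translation": [0.3,0,-0.8],"angular": [0,0,0],"gripper": 0.6},
    {"translation": [0.7,0,-0.4],"angular": [0,0,0],"gripper": 0.6},
    {"translation": [0.5,0,0],"angular": [0,0,0],"gripper": 0.6}
  ]
}}

```text
t: 6.5
tool_pos: [0.5172, 0.0794, 0.2908]
tool_rot: [0.359, 3.115, 0.001]
contact_force: [0.4, 0.5, -0.2]
opening: 0.0509
grip_force: 0.0
```

```bash
python3 - <<'E'
from h import *
im=save('w2','wrist');W=world(im);c=cv2.cvtColor(im['color'],cv2.COLOR_RGB2HSV).astype(int)
q=(W-ORG)@np.c_[EX,EY];r=(abs(q[...,0]-.02)<.045)&(abs(q[...,1])<.07)&(W[...,2]>.055)&(W[...,2]<.1)&(im['depth']>0)
for n,lo,hi in(('orange',5,20),('blue',100,130)):
    m=r&(c[...,0]>=lo)&(c[...,0]<=hi)&(c[...,1]>130)&(c[...,2]>60)
    Q=np.c_[q[m],W[m][:,2]]*1e3
    if m.sum():
        print(n,m.sum(),np.argwhere(m).mean(0),np.median(Q,0),np.percentile(Q,2,0),np.percentile(Q,98,0))
        T=Q[Q[:,2]>np.percentile(Q[:,2],90)-3];print(cv2.minAreaRect(T[:,:2].astype('float32')))
W2=W;m=(c[...,0]>100)&(c[...,0]<130)&(c[...,1]>100)&(W[...,2]>.11)&(im['depth']>0);print('flap',m.sum(),W[m].max(0) if m.any() else 0)
go(ph(18,0,200),76.86)
E
```

```text
orange 336 [166.29166667 243.25892857] [ 15.76850625 -30.81431063  83.30501171] [  4.24713208 -36.54325431  65.82969229] [ 29.08909422 -26.24217106  85.12387522]
((16.70224380493164, -31.907379150390625), (9.587738037109375, 25.033449172973633), 89.52706146240234)
blue 328 [166.1097561  308.57012195] [15.66839532 31.67825331 83.41157257] [ 4.08891497 26.77882881 69.21591396] [29.05420794 36.87686384 85.13896788]
((16.687816619873047, 31.98764419555664), (25.24327278137207, 9.718419075012207), 1.6180241107940674)
flap 8070 [0.68319807 0.14523117 0.38192109]
t6.55 pos [0.5153 0.08   0.2897] shift [ 0.28 -0.04  2.24] turn [0.01 0.02 0.  ] q6 -1.33 F [0.4 1.2 0.2]
```

View pics/w2.png

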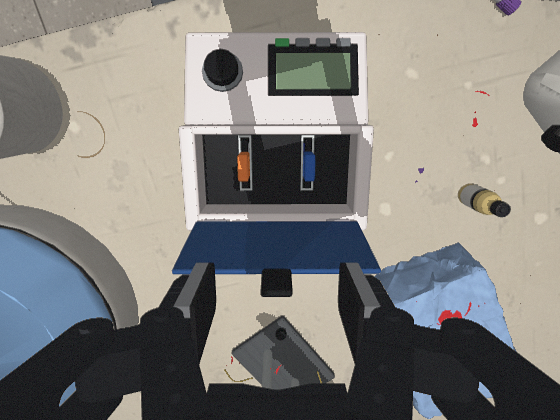

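The wrist view shows the flap open, the orange handle at (243,166) and the blue one at (309,166). The orange one is the photometer's right slot.

```bash
python3 - <<'E'
from h import *
im=np.load('pics/w2.npz');C=-im['R'].T@im['t'];d=C-ctrl.get_obs()['tool_pos'];print('cam rel tcp in ph',d@EX,d@EY,d[2])
go(ph(17,-32,64),76.86)
E
```

```text
cam rel tcp in ph -0.0701215002352387 -0.0011798347820276608 0.14310365307262057
t6.55 pos [0.5153 0.08   0.2897] shift [ 0.31 -0.84  5.64] turn [0.01 0.02 0.  ] q6 -1.33 F [0.4 1.2 0.2]
```

{"op": "drive_tool", "data": {
  "steps": [
    {"translation": [0.15,-0.42,0.5],"angular": [0,0,0],"gripper": 0.35},
    {"translation": [0.16,-0.42,0.8],"angular": [0,0,0],"gripper": 0.35},
    {"translation": [0,0,0.8],"angular": [0,0,0],"gripper": 0.35},
    {"translation": [0,0,0.8],"angular": [0,0,0],"gripper": 0.35},
    {"translation": [0,0,0.8],"angular": [0,0,0],"gripper": 0.35},
    {"translation": [0,0,0.4],"angular": [0,0,0],"gripper": 0.35},
    {"translation": [0,0,0],"angular": [0,0,0],"gripper": 0.35}
  ]
}}

```text
t: 7.42
tool_pos: [0.4967, 0.0493, 0.122]
tool_rot: [-0.36, -3.119, 0.0]
contact_force: [0.1, 0.2, 0.2]
opening: 0.0301
grip_force: 0.0
```

```bash
python3 - <<'E'
from h import *
im=save('w3','wrist');W=world(im);c=cv2.cvtColor(im['color'],cv2.COLOR_RGB2HSV).astype(int)
q=(W-ORG)@np.c_[EX,EY]
m=(c[...,0]>=5)&(c[...,0]<=20)&(c[...,1]>130)&(c[...,2]>60)&(abs(q[...,1]+.032)<.02)&(abs(q[...,0]-.018)<.03)
Q=q[m]*1e3;print(m.sum(),np.median(Q,0),np.percentile(Q,3,0),np.percentile(Q,97,0))
go(ph(17,-32,64),76.86)
E
```

```text
1121 [ 14.25825842 -31.66667015] [  4.44679228 -36.95419741] [ 29.50332886 -26.69198319]
t7.47 pos [0.4976 0.0492 0.1233] shift [0.04 0.01 1.48] turn [ 0.  0. -0.] q6 -1.39 F [ 0.2 -0.2 -0.3]
```

View pics/w3.png

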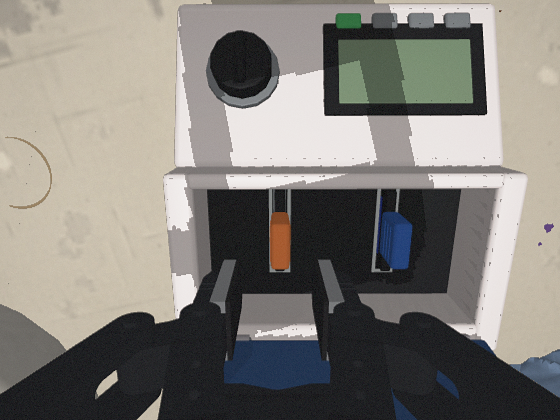

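The orange handle (280,240) lies midway between the fingers, with the blue one clear. Go down and close.

{"op": "drive_tool", "data": {
  "steps": [
    {"translation": [0,0,0.6],"angular": [0,0,0],"gripper": 0.35},
    {"translation": [0,0,0.5],"angular": [0,0,0],"gripper": 0.35},
    {"translation": [0,0,0.38],"angular": [0,0,0],"gripper": 0.35},
    {"translation": [0,0,0],"angular": [0,0,0],"gripper": 0.35},
    {"translation": [0,0,0],"angular": [0,0,0],"gripper": 0},
    {"translation": [0,0,0],"angular": [0,0,0],"gripper": 0},
    {"translation": [0,0,0],"angular": [0,0,0],"gripper": 0},
    {"translation": [0,0,0],"angular": [0,0,0],"gripper": 0}
  ],
  "force": 35
}}

```text
t: 8.48
tool_pos: [0.4981, 0.0493, 0.0646]
tool_rot: [0.36, 3.118, 0.0]
contact_force: [-0.4, 0.9, 5.9]
opening: 0.0093
grip_force: 36.7
```

{"op": "drive_tool", "data": {
  "steps": [
    {"translation": [0,0,-0.3],"angular": [0,0,0],"gripper": 0},
    {"translation": [0,0,-0.5],"angular": [0,0,0],"gripper": 0},
    {"translation": [0,0,-0.8],"angular": [0,0,0],"gripper": 0},
    {"translation": [0,0,-0.9],"angular": [0,0,0],"gripper": 0},
    {"translation": [0,0,-0.9],"angular": [0,0,0],"gripper": 0},
    {"translation": [0,0,-0.9],"angular": [0,0,0],"gripper": 0},
    {"translation": [0,0,-0.9],"angular": [0,0,0],"gripper": 0},
    {"translation": [0,0,-0.8],"angular": [0,0,0],"gripper": 0}
  ]
}}

```text
t: 9.48
tool_pos: [0.4964, 0.0492, 0.3046]
tool_rot: [-0.36, -3.12, 0.0]
contact_force: [-0.2, 0.4, -0.6]
opening: 0.009
grip_force: 35.8
```

```bash
python3 - <<'E'
from h import *
im=save('w4','wrist')
c=np.array([.777,.043,.27]);xp=np.array([.42,-.9075,0])
p=c-.19*xp;p[2]=.3025;print(p)
go(p,-65.2)
b=save('t2','top')
cv2.imwrite('pics/v2.png',np.hstack([cv2.resize(im['color'],(400,300)),cv2.resize(b['color'][180:300,200:360],(400,300))])[...,::-1])
E
```

```text
[0.6972   0.215425 0.3025  ]
t9.53 pos [0.4982 0.0492 0.3099] shift [-3.9   5.18  0.22] turn [7.000e-02 1.000e-02 1.775e+01] q6 -1.39 F [ 0.5 -0.2  1.9]
```

View pics/v2.png

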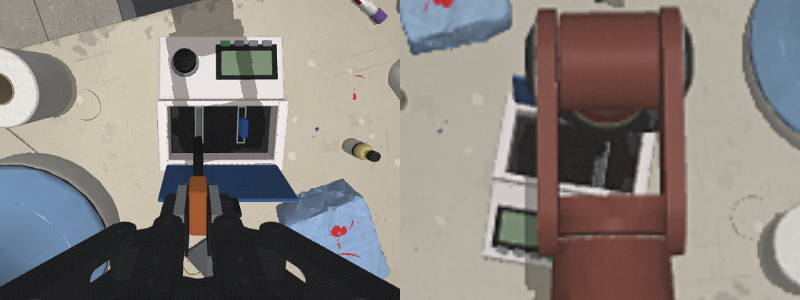

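The filter hangs upright from its orange handle (197,205) in the left (wrist) half, and the blue filter is still in its slot (243,128). Carry it to the panel.

{"op": "drive_tool", "data": {
  "steps": [
    {"translation": [-0.3,0.5,0],"angular": [0,0,0],"gripper": 0},
    {"translation": [-0.5,0.68,0],"angular": [0,0,0],"gripper": 0},
    {"translation": [-0.5,0.68,0],"angular": [0,0,0],"gripper": 0},
    {"translation": [-0.5,0.68,0],"angular": [0,0,0],"gripper": 0},
    {"translation": [-0.5,0.68,0],"angular": [0,0,0],"gripper": 0},
    {"translation": [-0.5,0.68,0],"angular": [0,0,0],"gripper": 0},
    {"translation": [-0.5,0.68,0],"angular": [0,0,0],"gripper": 0},
    {"translation": [-0.5,0.6,0],"angular": [0,0,0],"gripper": 0}
  ]
}}

```text
t: 10.58
tool_pos: [0.6921, 0.217, 0.3008]
tool_rot: [-0.359, -3.117, 0.002]
contact_force: [0.6, -0.3, -0.5]
opening: 0.009
grip_force: 35.8
```

{"op": "drive_tool", "data": {
  "steps": [
    {"translation": [0,0,0],"angular": [0,0,0.5],"gripper": 0},
    {"translation": [0,0,0],"angular": [0,0,1],"gripper": 0},
    {"translation": [0,0,0],"angular": [0,0,1],"gripper": 0},
    {"translation": [0,0,0],"angular": [0,0,1],"gripper": 0},
    {"translation": [0,0,0],"angular": [0,0,1],"gripper": 0},
    {"translation": [0,0,0],"angular": [0,0,1],"gripper": 0},
    {"translation": [0,0,0],"angular": [0,0,1],"gripper": 0},
    {"translation": [0,0,0],"angular": [0,0,1],"gripper": 0}
  ]
}}

```text
t: 11.58
tool_pos: [0.6913, 0.2161, 0.3008]
tool_rot: [-1.877, -2.516, 0.005]
contact_force: [0.0, 0.1, -0.9]
opening: 0.0089
grip_force: 35.8
```

{"op": "drive_tool", "data": {
  "steps": [
    {"translation": [0,0,0],"angular": [0,0,1],"gripper": 0},
    {"translation": [0,0,0],"angular": [0,0,1],"gripper": 0},
    {"translation": [0,0,0],"angular": [0,0,1],"gripper": 0},
    {"translation": [0,0,0],"angular": [0,0,1],"gripper": 0},
    {"translation": [0,0,0],"angular": [0,0,1],"gripper": 0},
    {"translation": [0,0,0],"angular": [0,0,1],"gripper": 0},
    {"translation": [0,0,0],"angular": [0,0,1],"gripper": 0},
    {"translation": [0,0,0],"angular": [0,0,1],"gripper": 0}
  ]
}}

```text
t: 12.58
tool_pos: [0.6913, 0.2162, 0.3008]
tool_rot: [-2.927, -1.14, 0.006]
contact_force: [-0.4, -0.4, -0.9]
opening: 0.0094
grip_force: 35.8
```

{"op": "drive_tool", "data": {
  "steps": [
    {"translation": [0,0,0],"angular": [0,0,1],"gripper": 0},
    {"translation": [0,0,0],"angular": [0,0,1],"gripper": 0},
    {"translation": [0,0,0],"angular": [0,0,0.25],"gripper": 0},
    {"translation": [0,0,0],"angular": [0,0,0],"gripper": 0}
  ]
}}

```text
t: 13.08
tool_pos: [0.6918, 0.2163, 0.3021]
tool_rot: [3.068, 0.678, -0.003]
contact_force: [-0.3, 0.2, -0.3]
opening: 0.009
grip_force: 35.8
```

```bash
python3 - <<'E'
from h import *
go(np.array([.697,.2155,.3025]),-65.2)
a=save('s3','scene');w=save('w5','wrist');b=save('t3','top')
cv2.imwrite('pics/v3.png',np.hstack([cv2.resize(a['color'][90:240,180:330],(400,400)),cv2.resize(w['color'],(400,400))])[...,::-1])
# panel from top view too
W=world(b);m=(W[...,2]>.345)&(W[...,2]<.365);m[:80]=0;m[170:]=0;m[:,:255]=0;m[:,310:]=0
P=W[m][:,:2];print(m.sum(),cv2.minAreaRect((P*1000).astype('float32')),P.mean(0))
E
```

```text
t13.07 pos [0.6918 0.2163 0.3021] shift [ 0.11  0.07 -0.01] turn [-0.    0.01  0.01] q6 1.34 F [-0.3  0.2 -0.3]
430 ((777.0972290039062, 35.53376770019531), (174.68299865722656, 17.08991050720215), 25.208070755004883) [0.77490914 0.03568471]
```

View pics/v3.png

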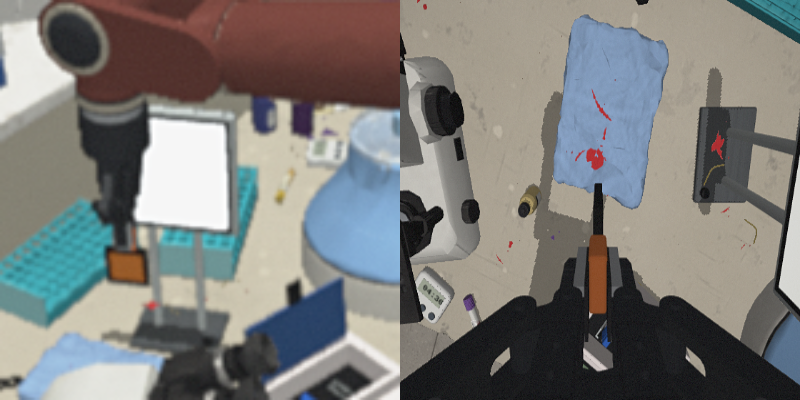

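In the left (scene) half the filter is upright at (127,265), amber side away from the panel, so the mirror faces it. The top view confirms the panel's pose. Hold, then turn back half a turn.

{"op": "drive_tool", "data": {
  "steps": [
    {"translation": [0.1,0.07,0],"angular": [0,0,0],"gripper": 0},
    {"translation": [0,0,0],"angular": [0,0,0],"gripper": 0},
    {"translation": [0,0,0],"angular": [0,0,0],"gripper": 0},
    {"translation": [0,0,0],"angular": [0,0,0],"gripper": 0},
    {"translation": [0,0,0],"angular": [0,0,0],"gripper": 0},
    {"translation": [0,0,0],"angular": [0,0,0],"gripper": 0},
    {"translation": [0,0,0],"angular": [0,0,0],"gripper": 0},
    {"translation": [0,0,0],"angular": [0,0,0],"gripper": 0}
  ]
}}

```text
t: 14.22
tool_pos: [0.697, 0.2155, 0.3033]
tool_rot: [3.068, 0.676, -0.0]
contact_force: [0.6, -0.4, -1.1]
opening: 0.0091
grip_force: 35.8
```

{"op": "drive_tool", "data": {
  "steps": [
    {"translation": [0,0,0],"angular": [0,0,0],"gripper": 0},
    {"translation": [0,0,0],"angular": [0,0,0],"gripper": 0},
    {"translation": [0,0,0],"angular": [0,0,-0.5],"gripper": 0},
    {"translation": [0,0,0],"angular": [0,0,-1],"gripper": 0},
    {"translation": [0,0,0],"angular": [0,0,-1],"gripper": 0},
    {"translation": [0,0,0],"angular": [0,0,-1],"gripper": 0},
    {"translation": [0,0,0],"angular": [0,0,-1],"gripper": 0},
    {"translation": [0,0,0],"angular": [0,0,-1],"gripper": 0}
  ]
}}

```text
t: 15.22
tool_pos: [0.697, 0.2156, 0.3033]
tool_rot: [-2.588, -1.782, -0.0]
contact_force: [0.2, -0.3, -0.8]
opening: 0.0089
grip_force: 35.8
```

{"op": "drive_tool", "data": {
  "steps": [
    {"translation": [0,0,0],"angular": [0,0,-1],"gripper": 0},
    {"translation": [0,0,0],"angular": [0,0,-1],"gripper": 0},
    {"translation": [0,0,0],"angular": [0,0,-1],"gripper": 0},
    {"translation": [0,0,0],"angular": [0,0,-1],"gripper": 0},
    {"translation": [0,0,0],"angular": [0,0,-1],"gripper": 0},
    {"translation": [0,0,0],"angular": [0,0,-1],"gripper": 0},
    {"translation": [0,0,0],"angular": [0,0,-1],"gripper": 0},
    {"translation": [0,0,0],"angular": [0,0,-1],"gripper": 0}
  ]
}}

```text
t: 16.23
tool_pos: [0.697, 0.2156, 0.3033]
tool_rot: [-1.25, -2.882, 0.0]
contact_force: [0.6, 0.4, -1.1]
opening: 0.0092
grip_force: 35.8
```

{"op": "drive_tool", "data": {
  "steps": [
    {"translation": [0,0,0],"angular": [0,0,-1],"gripper": 0},
    {"translation": [0,0,0],"angular": [0,0,-1],"gripper": 0},
    {"translation": [0,0,0],"angular": [0,0,-1],"gripper": 0},
    {"translation": [0,0,0],"angular": [0,0,-1],"gripper": 0},
    {"translation": [0,0,0],"angular": [0,0,-1],"gripper": 0},
    {"translation": [0,0,0],"angular": [0,0,-1],"gripper": 0},
    {"translation": [0,0,0],"angular": [0,0,-1],"gripper": 0},
    {"translation": [0,0,0],"angular": [0,0,-1],"gripper": 0}
  ]
}}

```text
t: 17.23
tool_pos: [0.697, 0.2155, 0.3033]
tool_rot: [0.467, -3.107, -0.0]
contact_force: [0.0, -0.7, -1.5]
opening: 0.0092
grip_force: 35.8
```

{"op": "drive_tool", "data": {
  "steps": [
    {"translation": [0,0,0],"angular": [0,0,-0.8],"gripper": 0},
    {"translation": [0,0,0],"angular": [0,0,-0.2],"gripper": 0},
    {"translation": [0,0,0],"angular": [0,0,0],"gripper": 0},
    {"translation": [0,0,0],"angular": [0,0,0],"gripper": 0},
    {"translation": [0,0,0],"angular": [0,0,0],"gripper": 0},
    {"translation": [0,0,0],"angular": [0,0,0],"gripper": 0}
  ]
}}

```text
t: 17.98
tool_pos: [0.697, 0.2155, 0.3033]
tool_rot: [0.675, -3.068, 0.0]
contact_force: [0.3, 0.0, -1.0]
opening: 0.009
grip_force: 35.8
```

```bash
python3 - <<'E'
from h import *
go(np.array([.697,.2155,.3025]),114.8)
a=save('s4','scene');w=save('w6','wrist')
cv2.imwrite('pics/v4.png',np.hstack([cv2.resize(a['color'][90:240,180:330],(400,400)),cv2.resize(w['color'],(400,400))])[...,::-1])
E
```

```text
t17.98 pos [0.697  0.2155 0.3033] shift [ 0.   -0.    0.02] turn [-0. -0.  0.] q6 -1.81 F [ 0.3  0.  -1. ]
```

View pics/v4.png

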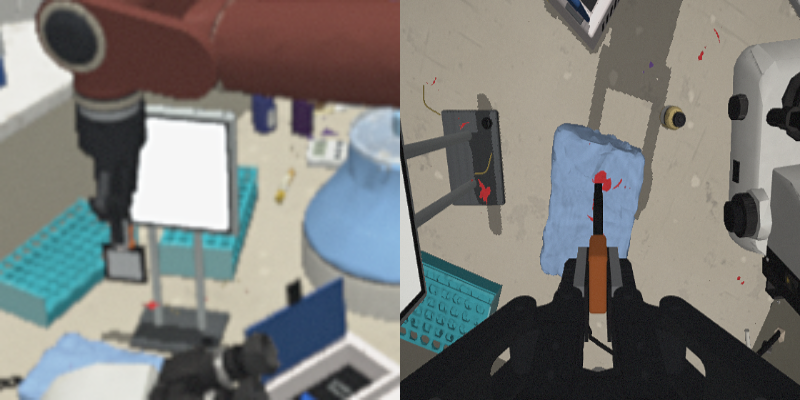

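The silvery face is now towards the scene camera at (125,263), so the amber face is towards the panel. The flap is still open, so I'll hand in.

```bash
python3 -c "
from station import ctrl
print(ctrl.finish_job())"
```

```text
the job is handed in; nothing more can be done
None
```

I opened the flap, drew out the amber filter and showed its mirror face to the panel for over a second. It is now held still, amber face to the panel about 19 cm off, and the job was handed in at about 18 s; the judge's result was not shown.

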